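# Stand the misplaced screwdriver upright in the tool cup

### The arm

A 6-joint arm with a two-finger parallel gripper is mounted at the origin on a cart in front of the work surface, level with it; the furniture and walls round the work are solid. World frame = base frame: x ahead of the robot, y to its left, z up, the work surface at z = 0. Lengths are in m, angles in rad, forces in N, time in s.
With the tool pointing down it reaches from about 0.275 to 0.825 m from the base axis. Payload 4.9 kg.
Tool frame: the origin (TCP) lies midway between the tips of the shut fingers; the grasp point (between the pads) lies 19 mm behind it (bot.grip_depth is the distance from the TCP to the grasp point, in m); z points along the fingers, y is the line along which they close (so a half turn about z gives the same grasp; the last joint's range is limited). The gripper opens to 85 mm and grips with 20 to 120 N. Pads are 22 mm wide; open, the fingers measure 114 mm over their backs; the gripper's body (76 mm by 85 mm) begins 54 mm behind the grasp point. The pads swing forward as they close: fully open they stand 13 mm farther back than shut.
Start: joints at [-1.297, 0.326, -0.193, 1.052, 0, 1.437], TCP at [0.218, -0.505, 0.231] pointing down, gripper open.
Joint ranges: [-2.65, 2.65], [-0.97, 1.79], [-1.3, 1.35], [-1.93, 2.1], [-1.47, 1.37], [-3.14, 3.14]. Speed limits (rad/s): [2.57, 2.57, 3.14, 3.14, 3.14, 3.14].

### API

Orientations are given as a unit quaternion [w, x, y, z].
In Python, from cell import bot gives the robot as it stands. Calls block until the motion is done:
- bot.move_pose(position, orientation): joint-space move of the TCP to a pose.
- bot.move_linear(position, speed=0.15, rotation=None, until_force=None): straight line of the TCP; rotation=None keeps the orientation; speed is the mean speed in m/s. With until_force (N) it stops when the force on the tool has changed by that much, and returns True; else False.
- bot.goto_joints(angles): joint-space move.
- bot.set_gripper(opening, grasp_force=None): opening from 0.0 (shut) to 1.0 (fully open); grasp_force is the grip in N (None keeps the last); returns when the fingers have stopped.
- bot.wait(seconds).
- bot.solve_ik(position, orientation): joint angles nearest the present ones, or None.
- bot.camera(name): name is "side" or "top"; returns the picture (384x512x3 uint8, red, green, blue); there is no depth.
- bot.calibration(name): a dict with "mtx" (3x3 intrinsics, pixels), "k1" (the pictures are not rectified: a ray, as slopes to the right and down, at radius r is drawn at 1 + k1 r^2 times it, then the intrinsics apply), "extrinsics" (4x4, takes a point from world to camera coordinates). Camera axes: x right, y down, z forward; pixel columns grow to the right and rows downward; lengths in m; the calibration is good to about 2 mm. A picture is of the moment at which its call begins. calibration takes no time and is no camera call.
A pose or a line that the arm cannot do raises bot.PlanningError and nothing moves.
- bot.close_job(): hands the job in; it is judged then, once.
Trained networks look in the newest picture that a camera, given by its name, has taken for a name from the list of things; names that differ only in an ending like _2 or _b are one class to them, and where a whole thing is asked for, a point or a joint stands for the part that bears it (a point fixed in the world has none). Each returns a list of dicts, best first, with "confidence" (0 to 1); they miss things now and then, are a little off and sometimes report something else, mostly with a low value. They report only what shows in the picture. A call takes as long as a camera call.
- bot.search_frame(camera, thing): "bbox" ([left, top, width, height] in pixels, round what is visible of it).
Readings, each from a call of its own:
- bot.read_clock(): time.
- bot.read_joint_positions(): joint angles.
- bot.read_joint_vel(): joint speeds.
- bot.read_joint_efforts(): joint torques, N m.
- bot.read_position(): TCP position.
- bot.read_tool_rot(): TCP orientation.
- bot.read_ft_force(): force on the tool from outside, world axes, zero at the start.
- bot.read_moment(): the same for the moment, N m.
- bot.read_gripper_width(): opening from 0.0 (shut) to 1.0 (fully open).
- bot.read_finger_force(): force on a finger pad.
Only numpy, scipy, OpenCV 4.12 (cv2) and the standard library are available. Lean on these libraries where they do the work, as an engineer would, in place of code of your own. Each camera call takes 0.05 s, during which the arm holds its last target. There are 200 camera calls.

### The job

The yellow screwdriver was put back in the wrong place: draw it out of its tube in the slanted tool stand and stand it upright, tip down, in the round steel cup. Lower it in until the tip is almost at the bottom of the cup before you let go; it may then lean on the rim. Leave the red screwdriver in the stand and do not shift the tape measure or the red hex key block.

Things in the scene. Friction and masses are not known exactly. Their poses are not given: they have to be found in the camera images.
- yellow_driver: loose screwdriver, 172 mm, 0.09 kg. Its y axis runs from tip to handle; origin midway, long axis at x = 0, z = +0.0125. Yellow handle 28 (x) by 25 (z) mm, y = +0.001 to +0.086; collar 15 mm thick, y = -0.010 to +0.001; shaft 5.6 mm thick to the tip at y = -0.086. Starts in either tube of the stand: shaft and collar inside, handle resting on the mouth, leaning up to the robot's right
- yellow_tip (a point): the tip of the yellow screwdriver's shaft, on its axis
- red_driver: screwdriver with red handle, 228 mm long, same axes (handle 28 by 25 mm, y = +0.014 to +0.114; tip at y = -0.114); it stands in the other tube of the stand and stays there
- stand: slanted tool stand, fixed; steel base plate 140 (x) by 160 (y) by 12 mm, origin at the centre of its underside. Two aluminium tubes at y = -0.045 and +0.045 lean 30 degrees from vertical toward its -x (the robot's near right): 26 mm outside, 19 mm inside diameter, 115 mm deep, mouth centres at x = -0.023, z = 0.120. The screwdrivers fit loosely: their lean differs by up to 8 degrees
- cup: round steel cup standing upright, fixed to the bench, 94 mm high, 44 mm outside and 38 mm inside diameter, on a dark round foot 84 mm in diameter. Origin at the centre of its underside.
- cup_floor (a point): centre of the cup's inner floor, 19 mm above the bench and 75 mm below the rim
- cup_rim (a point): centre of the cup's mouth, 94 mm above the bench
- tape: yellow and black tape measure lying on the bench, 68 by 76 by 37 mm, origin at the centre of its underside; a bystander
- hex_block: red folding hex key block lying on the bench, 28 by 95 by 23 mm, origin at the centre of its underside, long along y; a bystander
- sharpener: orange sharpening machine with a dark top, standing fixed in the middle of the bench just left of the stand, origin under it; taller than 0.25 m, about 0.25 m wide (y), its front face about 0.16 m nearer the robot than its origin: an arm that swings from left to right must pass in front of it, drawn in and high

How it is judged:
On the way:
1. the yellow screwdriver is lowered into the cup, still held, its tip less than 25 mm above the cup's floor (horizontal distance between yellow_tip and cup_floor below 0.02 m and z of yellow_tip in the frame of cup_floor below 0.025 m and contact force between the fingers and yellow_driver above 1 N), for 0.1 s.
At the end, for the whole second after the job is handed in: The yellow screwdriver stands tip down in the cup, its tip at the floor (less than 15 mm above it), its handle up and less than 0.5 rad (29 degrees) from vertical, at rest; the red screwdriver is still in its tube, within 30 mm of where it was (horizontal distance between yellow_tip and cup_floor below 0.02 m and z of yellow_tip in the frame of cup_floor below 0.015 m and angle between yellow_driver's own y axis and vertical below 0.5 rad and linear speed of yellow_driver below 0.03 m/s and distance of red_driver from where it was at the start of the episode below 0.03 m); the robot touches nothing.
It fails at once if the red screwdriver is moved by more than 30 mm (distance of red_driver from where it was at the start of the episode above 0.03 m).
It fails at once if the tape measure or the hex key block is shifted by more than 30 mm (distance of any of tape, hex_block from where it was at the start of the episode above 0.03 m).
It also fails if it takes over 42 s, if anything falls off the work surface, if the arm or the gripper's body presses on something with over 40 N, if the wrist force passes 120 N, or if a joint passes its speed limit or range.

## Working session

There is one attempt and no reset: what is moved stays moved. The work goes in short steps, each a Python script; the robot and the scene stay as the last script left them, time stands still between calls to the robot, and variables do not carry over. Pictures are saved under pics/ and viewed, at most 10 in all, crops included, and the job is handed in when it is done.

```bash
mkdir -p pics; ls; python3 - <<'E'
from cell import bot
import cv2,numpy as np
for n in("side","top"):
    im=bot.camera(n); cv2.imwrite(f"pics/{n}0.png",im[:,:,::-1])
    c=bot.calibration(n); print(n,np.round(c["mtx"],1).tolist(),c["k1"],np.round(c["extrinsics"],4).tolist())
    for t in("yellow_driver","red_driver","stand","cup","tape","hex_block","sharpener"):
        print(t,[(np.round(d["bbox"]).tolist(),round(d["confidence"],2)) for d in bot.search_frame(n,t)[:2]])
print(bot.read_clock(),bot.read_tool_rot())
E
```

```text
pics
side [[438.2, 0.0, 258.5], [0.0, 438.2, 185.1], [0.0, 0.0, 1.0]] -0.07673996461651386 [[-0.9556, -0.2943, -0.0115, 0.4607], [-0.1808, 0.617, -0.7659, 0.2994], [0.2325, -0.7299, -0.6428, 1.0666], [0.0, 0.0, 0.0, 1.0]]
yellow_driver [([259.0, 148.0, 24.0, 30.0], 0.5)]
red_driver [([275.0, 159.0, 26.0, 37.0], 0.93)]
stand [([228.0, 172.0, 67.0, 67.0], 0.74), ([229.0, 152.0, 26.0, 24.0], 0.52)]
cup [([276.0, 139.0, 19.0, 34.0], 0.58)]
tape [([230.0, 155.0, 27.0, 19.0], 0.59), ([262.0, 149.0, 21.0, 30.0], 0.41)]
hex_block [([303.0, 185.0, 28.0, 12.0], 0.63), ([228.0, 154.0, 32.0, 24.0], 0.47)]
sharpener []
top [[369.6, 0.0, 255.6], [0.0, 369.6, 191.0], [0.0, 0.0, 1.0]] -0.08036120861126576 [[0.0077, -0.9999, 0.0138, -0.2096], [-0.9933, -0.0092, -0.1156, 0.5596], [0.1157, -0.0128, -0.9932, 0.9603], [0.0, 0.0, 0.0, 1.0]]
yellow_driver [([262.0, 194.0, 22.0, 23.0], 0.53)]
red_driver [([236.0, 217.0, 24.0, 31.0], 0.8)]
stand [([207.0, 169.0, 73.0, 74.0], 0.89)]
cup [([326.0, 195.0, 32.0, 30.0], 0.75)]
tape [([309.0, 144.0, 28.0, 29.0], 0.61), ([288.0, 242.0, 18.0, 36.0], 0.47)]
hex_block [([288.0, 241.0, 16.0, 39.0], 0.94)]
sharpener [([207.0, 171.0, 72.0, 70.0], 0.69), ([328.0, 191.0, 34.0, 31.0], 0.23)]
0.8 [ 7.97827335e-06  9.79290785e-01  2.02458784e-01 -1.02373349e-05]
```

```bash
python3 - <<'E'
import cv2
a=cv2.imread("pics/side0.png")[110:260,200:350];b=cv2.imread("pics/top0.png")[120:300,190:370]
cv2.imwrite("pics/s1.png",cv2.resize(a,(600,600),interpolation=2));cv2.imwrite("pics/t1.png",cv2.resize(b,(600,600),interpolation=2))
E
```

```text
(no output)
```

View pics/top0.png

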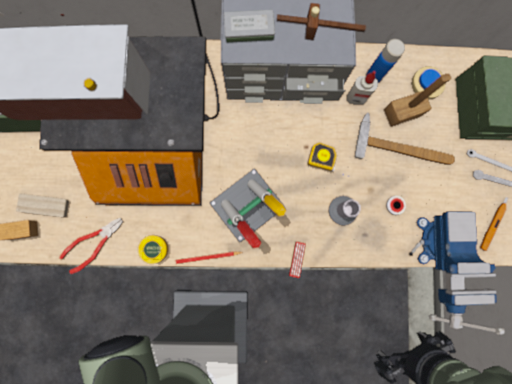

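View pics/s1.png

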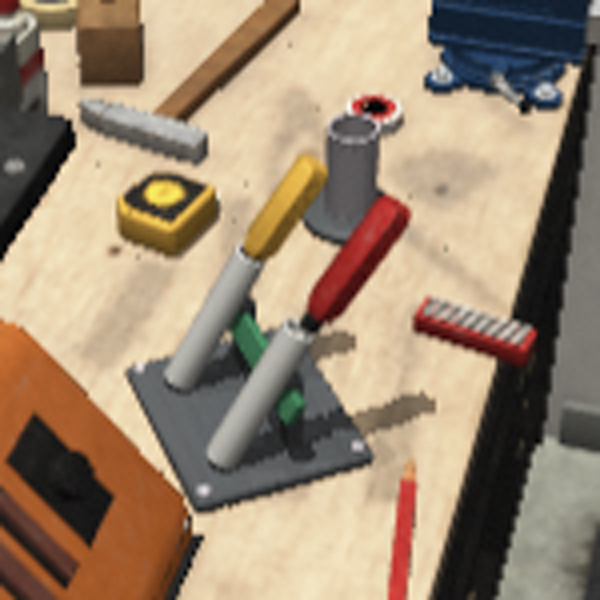

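View pics/t1.png

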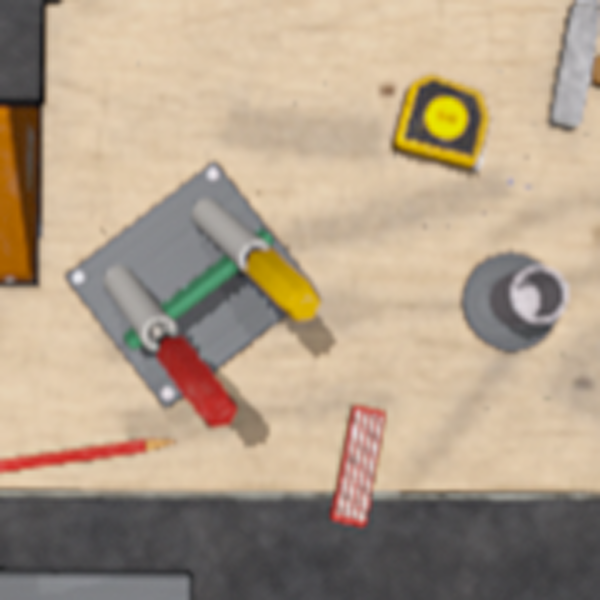

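View pics/side0.png

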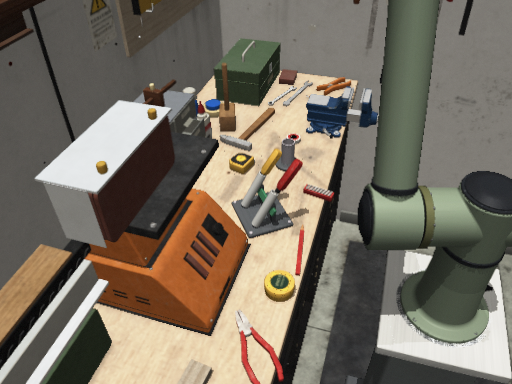

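The pictures show the yellow driver in the far right tube. The handle base is at about top (267,196) / side (262,173), and its end at about top (281,212) / side (278,153). The cup rim is at top (351,208) / side (288,142). I'll triangulate these next.

```bash
cat > h.py <<'E'
from cell import bot
import numpy as np, cv2
from scipy.optimize import least_squares
C={n:bot.calibration(n) for n in("side","top")}
def proj(n,p):
    c=C[n]; q=c["extrinsics"]@np.r_[p,1]; s=q[:2]/q[2]; s=s*(1+c["k1"]*(s@s))
    return s*c["mtx"][0,0]+np.array(c["mtx"])[:2,2]
def tri(obs,x0=(0.45,-.3,.1),z=None):
    f=lambda p:np.concatenate([proj(n,p)-u for n,u in obs]+([[(p[2]-z)*3000]] if z is not None else []))
    r=least_squares(f,x0); return r.x,np.abs(r.fun).max()
S=lambda x,y:("side",np.array([200+x/4-.4,110+y/4-.4]))
T=lambda x,y:("top",np.array([190+x*.3-.4,120+y*.3-.4]))
E
python3 - <<'E'
from h import *
def show(k,*a,**b):
    p,e=tri(*a,**b); print(k,np.round(p,4),round(e,2)); return p
m=show("ymouth",[S(247,254),T(255,251)]); e=show("yend",[S(313,168),T(307,308)])
v=e-m; print(np.linalg.norm(v),v/np.linalg.norm(v))
m2=show("rmouth",[S(296,328),T(158,332)]); e2=show("rend",[S(397,207),T(224,414)])
show("rim",[S(354,128),T(538,294)],z=.094); show("rimfree",[S(354,128),T(538,294)])
show("foot",[T(510,302)],z=.010)
show("tape",[S(168,205),T(443,120)]);show("hex",[S(475,335),T(360,465)])
c=[show("c",[T(*u)],z=.012) for u in((213,173),(78,277),(167,393))]
s=[show("cs",[S(*u)],z=.012) for u in((139,370),(204,491),(357,446))]
for k in(-.045,.045): print("stand")
E
```

```text
ymouth [ 0.542  -0.2294  0.1238] 0.23
yend [ 0.4986 -0.2618  0.187 ] 1.36
0.08325680711922556 [-0.52089831 -0.38964595  0.75950048]
rmouth [ 0.4834 -0.1589  0.125 ] 0.86
rend [ 0.4266 -0.2059  0.208 ] 0.9
rim [ 0.5147 -0.4472  0.094 ] 0.81
rimfree [ 0.5142 -0.445   0.0987] 0.44
foot [ 0.513  -0.4458  0.01  ] 0.0
tape [ 0.6615 -0.3882  0.0292] 0.02
hex [ 0.3807 -0.3204  0.0088] 0.65
c [ 0.6182 -0.199   0.012 ] 0.0
c [ 0.5306 -0.0888  0.012 ] 0.0
c [ 0.4365 -0.1631  0.012 ] 0.0
cs [ 0.6225 -0.2028  0.012 ] 0.0
cs [ 0.5348 -0.0945  0.012 ] 0.0
cs [ 0.4411 -0.1697  0.012 ] 0.0
stand
stand
```

```bash
cat >> h.py <<'E'
from scipy.spatial.transform import Rotation as R
def quat(z,y):  # tool z, approx tool y
    z=z/np.linalg.norm(z); y=y-(y@z)*z; y=y/np.linalg.norm(y)
    return R.from_matrix(np.c_[np.cross(y,z),y,z]).as_quat(scalar_first=True)
def handle(im,n,box):
    hsv=cv2.cvtColor(im,cv2.COLOR_RGB2HSV); m=cv2.inRange(hsv,(18,150,90),(32,255,255))
    x,y,w,h=box; k=np.zeros_like(m); k[y:y+h,x:x+w]=m[y:y+h,x:x+w]
    pts=np.argwhere(k)[:,::-1].astype(np.float32)
    vx,vy,_,_=cv2.fitLine(pts,cv2.DIST_L2,0,.01,.01).ravel(); return pts.mean(0),np.array([vx,vy]),len(pts)
def axisfit(H,c0,d0):
    def f(q):
        c,d=q[:3],q[3:]; r=[np.linalg.norm(d)-1]
        for n,(u,v,_) in H.items():
            r+=list(proj(n,c)-u)
            for s in(-.04,.04): r.append(np.cross(proj(n,c+s*d)-u,v)*1.)
        return np.array(r)
    s=least_squares(f,np.r_[c0,d0]); return s.x[:3],s.x[3:]/np.linalg.norm(s.x[3:]),np.abs(s.fun).max()
E
python3 -W ignore - <<'E'
from h import *
ims={n:cv2.imread(f"pics/{n}0.png")[:,:,::-1].copy() for n in C}
H={"side":handle(ims["side"],"side",(258,145,28,32)),"top":handle(ims["top"],"top",(258,188,32,32))}
print(H)
c,d,e=axisfit(H,[.52,-.246,.155],[-.52,-.39,.76]); print(c,d,e,np.degrees(np.arccos(d[2])))
np.save("yd.npy",np.r_[c,d])
for lat in(0,1):
  for sg in(1,-1):
    y=np.cross(d,[0,0,1]) if lat else np.array([0,0,1.]); q=quat(-d,sg*y)
    for b in(.15,0,): 
        p=c-d*.012+d*b; print(lat,sg,b,np.round(p,3),(lambda j:None if j is None else np.round(j,2))(bot.solve_ik(p,q)))
    p=c-d*.012+d*.14;print("out",np.round(p,3),(lambda j:None if j is None else np.round(j,2))(bot.solve_ik(p,q)))
E
```

```text
{'side': (array([270.98297, 161.26382], dtype=float32), array([ 0.5783036 , -0.81582165], dtype=float32), 235), 'top': (array([274.3923, 205.05  ], dtype=float32), array([0.72360927, 0.69020987], dtype=float32), 260)}
[ 0.515936   -0.2459781   0.16196385] [-0.46318489 -0.36988027  0.80538708] 0.9023130320323389 36.35234617133581
0 1 0.15 [ 0.452 -0.297  0.273] [-1.06  0.3  -0.28  1.11  0.62 -0.21]
0 1 0 [ 0.521 -0.242  0.152] [-0.89  0.41 -0.46  0.7   0.63  0.01]
out [ 0.457 -0.293  0.265] [-1.05  0.3  -0.29  1.09  0.63 -0.19]
0 -1 0.15 [ 0.452 -0.297  0.273] [-1.06  0.3  -0.28  1.11  0.62  2.94]
0 -1 0 [ 0.521 -0.242  0.152] [-0.89  0.41 -0.46  0.7   0.63 -3.13]
out [ 0.457 -0.293  0.265] [-1.05  0.3  -0.29  1.09  0.63  2.95]
1 1 0.15 [ 0.452 -0.297  0.273] [-1.06  0.3  -0.28  1.11  0.62 -1.78]
1 1 0 [ 0.521 -0.242  0.152] [-0.89  0.41 -0.46  0.7   0.63 -1.56]
out [ 0.457 -0.293  0.265] [-1.05  0.3  -0.29  1.09  0.63 -1.76]
1 -1 0.15 [ 0.452 -0.297  0.273] [-1.06  0.3  -0.28  1.11  0.62  1.36]
1 -1 0 [ 0.521 -0.242  0.152] [-0.89  0.41 -0.46  0.7   0.63  1.58]
out [ 0.457 -0.293  0.265] [-1.05  0.3  -0.29  1.09  0.63  1.38]
```

```bash
python3 -W ignore - <<'E'
from h import *
v=np.load("yd.npy");c,d=v[:3],v[3:]; q=quat(-d,np.array([0,0,1.])); g=c-d*.012
bot.move_pose(g+d*.15,q); bot.set_gripper(.8,40)
print(bot.read_clock())
for n in C: cv2.imwrite(f"pics/{n}2.png",bot.camera(n)[:,:,::-1])
a=cv2.imread("pics/side2.png")[90:240,180:330];b=cv2.imread("pics/top2.png")[130:280,190:340]
cv2.imwrite("pics/c2.png",np.hstack([cv2.resize(i,(400,400),interpolation=2) for i in(a,b)]))
E
```

```text
2.575
```

View pics/c2.png

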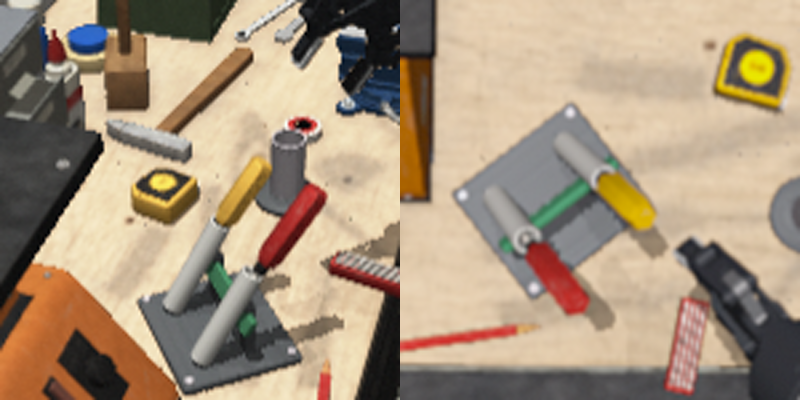

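The gripper lines up with the handle axis in both views: side finger midpoint about (325,72) in the crop, with the axis extending to (331,72). Next I'll close in and grasp.

```bash
python3 -W ignore - <<'E'
from h import *
v=np.load("yd.npy");c,d=v[:3],v[3:]; g=c-d*.012
print(bot.move_linear(g,speed=.12,until_force=12), bot.read_position()-g)
bot.set_gripper(0,40); print(bot.read_gripper_width(),bot.read_finger_force(),bot.read_ft_force(),bot.read_clock())
E
```

```text
False [ 0.00013104 -0.0005304   0.00048973]
0.3238400964274438 39.16259095247369 [-4.90120261 -3.8180805   0.34800299] 4.5333
```

```bash
python3 -W ignore - <<'E'
from h import *
v=np.load("yd.npy");c,d=v[:3],v[3:]; g=c-d*.012
print(bot.move_linear(g+d*.03,speed=.06,until_force=25),bot.read_ft_force())
print(bot.move_linear(g+d*.135,speed=.12,until_force=25),bot.read_ft_force(),bot.read_gripper_width())
# upright over the cup, tip 0.118 below TCP
u=np.array([.514,-.446]); h=np.r_[d[:2]/np.hypot(*d[:2]),0]
p=np.r_[u,.26]
for y in(h,-h): print(bot.solve_ik(p,quat(np.array([0,0,-1.]),y)),bot.solve_ik(np.r_[u,.145],quat(np.array([0,0,-1.]),y)))
print(bot.read_joint_positions(),bot.read_clock())
E
```

```text
False [-2.20255827 -1.80765322 -0.52553071]
False [ 0.65802455 -0.22047171 -0.84994895] 0.32395202192341827
[-0.82304696  0.56688735  0.25738259  1.26129156  0.         -3.06770469] [-0.82304696  0.62808674  0.06878085  1.01149043  0.         -3.06770469]
[-0.82304696  0.56688735  0.25738259  1.26129156  0.          0.07388796] [-0.82304696  0.62808674  0.06878085  1.01149043  0.          0.07388796]
[-1.0462007   0.30693703 -0.30210627  1.07203121  0.6267961  -0.18516639] 6.2083
```

```bash
python3 -W ignore - <<'E'
from h import *
v=np.load("yd.npy");d=v[3:]; h=np.r_[d[:2]/np.hypot(*d[:2]),0]
bot.move_pose([.514,-.446,.27],quat(np.array([0,0,-1.]),-h))
print(bot.read_position(),bot.read_gripper_width(),bot.read_ft_force(),bot.read_clock())
ims={n:bot.camera(n) for n in C}
for n in C: print(n,[(np.round(x["bbox"]).tolist(),round(x["confidence"],2)) for x in bot.search_frame(n,"cup")[:2]], proj(n,[.514,-.446,.152]),proj(n,[.514,-.446,.094]))
a=ims["side"][80:190,230:340];b=ims["top"][140:250,290:400]
cv2.imwrite("pics/c3.png",np.hstack([cv2.resize(i,(400,400),interpolation=2) for i in(a,b)])[:,:,::-1])
E
```

```text
[ 0.5138864  -0.44449645  0.26839142] 0.31900197346414505 [-1.4500795   0.15067562 -1.04935871] 6.9
side [([278.0, 137.0, 17.0, 32.0], 0.7), ([232.0, 173.0, 58.0, 65.0], 0.55)] [289.19018623 127.80006935] [288.6213104  142.63579522]
top [([327.0, 195.0, 33.0, 29.0], 0.69)] [357.35825405 205.95014874] [350.82345241 207.67941066]
```

View pics/c3.png

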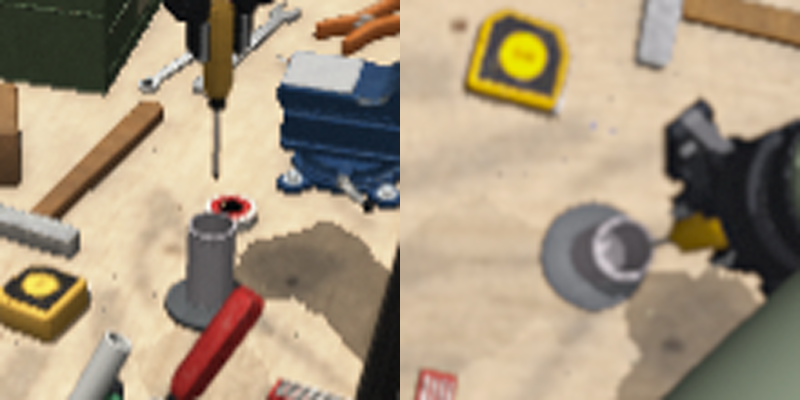

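Tip at about side (289,129) and top (359,206), against a predicted (289,128) and (357,206). It is centred over the rim at side (288.5,142) and top (351.5,208.7), so I'll lower it.

```bash
python3 -W ignore - <<'E'
from h import *
print(bot.move_linear([.514,-.446,.17],speed=.1,until_force=12),bot.read_position(),bot.read_ft_force())
print(bot.move_linear([.514,-.446,.139],speed=.03,until_force=5),bot.read_position(),bot.read_ft_force(),bot.read_finger_force(),bot.read_clock())
E
```

```text
False [ 0.51438181 -0.4464186   0.17084864] [ 0.99284728 -0.58900957 -1.1426977 ]
True [ 0.51407159 -0.44607125  0.14534063] [-0.28934454  0.50258411  4.95649494] 39.540187418460846 9.0333
```

```bash
python3 -W ignore - <<'E'
from h import *
bot.wait(.3); p=bot.read_position()
print(bot.read_finger_force(),bot.read_ft_force())
im=bot.camera("side")[80:190,230:340]
bot.set_gripper(.7); bot.move_linear(np.r_[p[:2],.30],speed=.12)
bot.goto_joints([-1.297,.326,-.193,1.052,0,.07]); bot.wait(.5)
ims=[im,bot.camera("side")[80:190,230:340],bot.camera("top")[140:250,290:400]]
cv2.imwrite("pics/c4.png",np.hstack([cv2.resize(i,(266,400),interpolation=2) if 0 else cv2.resize(i,(266,266),interpolation=2) for i in ims])[:,:,::-1])
print(bot.read_clock(),bot.read_ft_force())
E
```

```text
39.57664757966995 [-0.61190044  0.15696171  6.01508995]
13.0333 [ 0.28858646 -0.83641158  0.36579127]
```

View pics/c4.png

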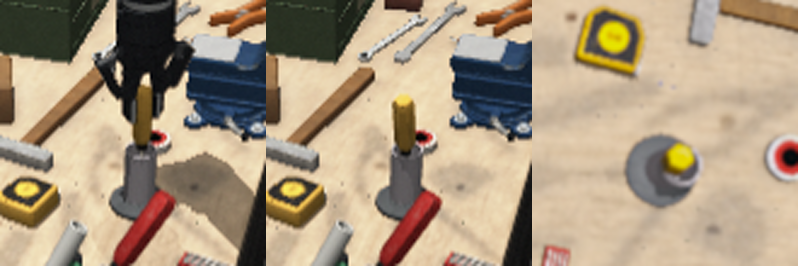

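The driver stands in the cup, nearly upright, with its handle just above the rim at about (404,150) in the middle crop. The red driver, tape and hex block haven't moved, and the arm is clear.

```bash
python3 -c "
from cell import bot
print(bot.close_job())"
```

```text
the job is handed in; nothing more can be done
None
```

The yellow screwdriver stands tip down and nearly upright in the steel cup; the red driver, tape and hex block look unmoved in the camera views, and the job was handed in just after 13 s on the robot's clock, with no verdict returned.

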